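Find the melter's hidden hatch catch by feel

ROBOT

A 7-joint arm with a two-finger parallel gripper is mounted at the origin on the work surface. World frame = base frame: x ahead of the robot, y to its left, z up, the work surface at z = 0. Lengths are in m, angles in rad, forces in N, time in s.
With the tool pointing down it reaches from about 0.4 to 0.85 m from the base axis. Payload 6.9 kg.
Tool frame: the origin (TCP) lies midway between the tips of the shut fingers; the grasp point (between the pads) lies behind it (ctrl.pinch_z is the z of the grasp point in the tool frame, in m); z points along the fingers, y is the direction in which the jaws open and shut (so a half turn about z gives the same grasp; the last joint's range is limited). The gripper opens to 85 mm and grips with 20 to 120 N. Pads are 22 mm wide; open, the fingers measure 114 mm over their backs; the gripper's body (76 mm by 85 mm) begins 54 mm behind the grasp point. The pads swing forward as they close: fully open they stand 13 mm farther back than shut.
Start: joints at [1.387, 0.507, -0.238, 1.5, 0.126, 1.149, -0.155], TCP at [0.179, -0.599, 0.208] pointing down, gripper open.
Joint ranges: [-3.08, 3.08], [-0.24, 2.05], [-1.43, 1.35], [0, 2.5], [-1.52, 4.66], [0.17, 1.96], [-2.89, 2.89]. Speed limits (rad/s): [2.39, 2.39, 3.14, 3.14, 3.14, 3.14, 3.14].

INTERFACE

Orientations are given as a unit quaternion [w, x, y, z].
In Python, from station import ctrl, get_state, vision, ticket, models gives the robot as it stands. Calls block until the motion is done:
- ctrl.movep(position, orientation): joint-space move of the TCP to a pose.
- ctrl.movel(position, frame=None, max_speed=0.15): straight line of the TCP; frame=None keeps the orientation; max_speed is the mean speed in m/s.
- ctrl.set_joints(angles): joint-space move.
- ctrl.ungrasp() and ctrl.close_gripper(force=None): open the fingers fully, or close them until they stop; force is the grip in N (None keeps the last).
- ctrl.pause(seconds).
- ctrl.ik(position, orientation): joint angles nearest the present ones, or None.
- get_state(): the state.
- vision.grab_frame(name): name is "side" or "top"; returns (picture, depth): 420x560x3 uint8, blue, green, red; 420x560 float32, m along the optical axis (not along the pixel's ray), 0 where there is no reading.
- vision.camera_info(name): a dict with "mtx" (3x3 intrinsics, pixels), "R" (3x3) and "t" (3): a world point X has camera coordinates R X + t. Camera axes: x right, y down, z forward; pixel columns grow to the right and rows downward; lengths in m; the calibration is good to about 2 mm. A picture is of the moment at which its call begins. camera_info takes no time and is no camera call.
A pose or a line that the arm cannot do raises ctrl.Unreachable and nothing moves.
- ticket.close_job(): hands the job in, once; it reports no verdict.
Trained networks look in the newest picture that a camera, given by its name, has taken for a name from the list of things; names that differ only in an ending like _2 or _b are one class to them, and where a whole thing is asked for, a point or a joint stands for the part that bears it (a point fixed in the world has none). Each returns a list of dicts, best first, with "p" (0 to 1); they miss things now and then, are a little off and sometimes report something else, mostly with a low value. They report only what shows in the picture. A call takes as long as a camera call.
- models.recognise(camera, target): "point" ([column, row] in pixels, amid what is visible of it).
- models.masks_of(camera, target): "mask" (420x560 bool, what is visible of it) and "point" ([column, row] in pixels, amid what is visible of it).
The state is a dict: "time": time; "qpos": joint angles; "qd": joint speeds; "tau": joint torques, N m; "tcp_pos": TCP position; "eef_rot": TCP orientation; "contact_force": force on the tool from outside, world axes, zero at the start; "wrist_torque": the same for the moment, N m; "width": finger opening in m.
Only numpy, scipy, OpenCV 4.12 (cv2) and the standard library are available. Lean on these libraries where they do the work, as an engineer would, in place of code of your own. Each camera call takes 0.05 s, during which the arm holds its last target. There are 200 camera calls.

TASK

The fuse hatch in the chocolate melter's steel deck is held by a concealed catch: one of the five look-alike square pads set into the deck is a push button, the others are dead plugs. Feel the pads gently with the fingertips until one gives, press that one fully home so that the hatch pops up and stays up, then take the hand away. Do not pry or push on the hatch itself, and do not move or lift the lid, nozzle, praline or anything else lying about.

Things in the scene. Friction and masses are not known exactly. Their poses are not given: they have to be found in the camera images.
- melter: Low steel chocolate melter, fixed on the table, 340 mm deep (x), 460 wide (y). Origin: centre of its underside; x to its rear (away from the robot at yaw 0), y left, z up. Top: flat level steel deck, 90 mm high, with five 51 mm square openings along its x, y, each filled by a 48 mm square pad, 2 mm below the deck. All look alike; four are solid plugs. Not to be pressed with over 80 N.
- place1 (a point): Centre of the top of one of the five pads (catch or plug, told only by feel; drawn anew each time), at (-115, 150, 88) mm in the melter's frame, same axes. Fixed to the melter: it does not sink with the pad.
- place2 (a point): Centre of the top of one of the five pads (catch or plug, told only by feel; drawn anew each time), at (-115, 0, 88) mm in the melter's frame, same axes. Fixed to the melter: it does not sink with the pad.
- place3 (a point): Centre of the top of one of the five pads (catch or plug, told only by feel; drawn anew each time), at (-115, -150, 88) mm in the melter's frame, same axes. Fixed to the melter: it does not sink with the pad.
- place4 (a point): Centre of the top of one of the five pads (catch or plug, told only by feel; drawn anew each time), at (-40, 75, 88) mm in the melter's frame, same axes. Fixed to the melter: it does not sink with the pad.
- place5 (a point): Centre of the top of one of the five pads (catch or plug, told only by feel; drawn anew each time), at (-40, -75, 88) mm in the melter's frame, same axes. Fixed to the melter: it does not sink with the pad.
- catch (a joint): How far the one pad that gives way, the catch, has been pushed straight down, in m: 0 at rest (top 2 mm below the deck), 0.008 fully in. It yields at about 4 to 5 N all the way, has no return spring and stays where it is left. The hatch is linked to it and rises 40 rad per m of catch travel.
- hatch: Steel hatch, 115 mm (x) by 150 (y), 4 thick, flush with the deck at its right rear. Origin: middle of the hinge on its front edge, at (40, -115, 90) mm in the melter's frame; the plate runs along its own +x. Level when shut; with the catch fully in, 0.32 rad from level, rear edge about 36 mm up. Only the catch may raise it: touching it with over 5 N counts as prying.
- pan_lid: Round aluminium lid, 160 mm across, with a 30 mm knob, 38 mm high in all, lying loose on a raised round rim, 12 mm high, in the left rear part of the deck (centre at (80, 115) mm in the melter's frame). Origin: centre of its underside. Leave it.
- nozzle: Steel piping nozzle, a cone 26 mm across and 36 mm high, standing loose on the deck between two pads of the front row. Origin: centre of its underside. Leave it.
- praline: Chocolate praline, 34 mm across, 19 mm high, standing loose on the deck between two other pads of the front row. Origin: centre of its underside. Leave it.
- egg: Chocolate egg 100 mm long, lying loose on the yellow mat to the robot's right, the one nearest the melter and the robot (the other eggs are stuck down). Origin: centre of its underside. Leave it.
- spatula: Spatula lying on the table to the robot's left, along its x. Leave it.

How it is judged:
On the way:
1. the concealed catch is pressed home (value of joint catch above 0.006 m), for 0.2 s.
At the end, for the whole second after the job is handed in: The catch is at least 6 mm of its 8 mm in and the hatch stands up by at least 0.2 rad; lid, nozzle, praline, egg and spatula are within 20 mm of where they began (value of joint catch above 0.006 m and angle between hatch's own z axis and vertical above 0.2 rad and not (distance of any of pan_lid, nozzle, praline, egg, spatula from where it was at the start of the episode above 0.02 m)); the robot touches nothing.
It fails at once if a bystander is moved or lifted by more than 20 mm (distance of any of pan_lid, nozzle, praline, egg, spatula from where it was at the start of the episode above 0.02 m).
It fails at once if the hatch is pried or pushed with more than 5 N (contact force between any of the fingers, the arm and hatch above 5 N).
It fails at once if the fingers or arm press on the melter with more than 80 N (contact force between the fingers and melter above 80 N or contact force between any of the fingers, the arm and anything else above 80 N).
It also fails if it takes over 51 s, if anything falls off the work surface, if the arm or the gripper's body presses on something with over 40 N, if the wrist force passes 120 N, or if a joint passes its speed limit or range.

## Working session

There is one attempt and no reset: what is moved stays moved. The work goes in short steps, each a Python script; the robot and the scene stay as the last script left them, time stands still between calls to the robot, and variables do not carry over. Pictures are saved under pics/ and viewed, about 8 in all and at most 12, crops included, and the job is handed in when it is done.

```bash
mkdir -p pics; ls; python3 - <<'E'
from station import ctrl,get_state,vision,models
import cv2,numpy as np
for c in("top","side"):
    im,d=vision.grab_frame(c); cv2.imwrite(f"pics/{c}0.png",im); np.save(f"pics/{c}d.npy",d)
    i=vision.camera_info(c); print(c,i)
    for n in("melter","place1","hatch","pan_lid","nozzle","praline","egg"):
        print(n,[(r['p'],r['point']) for r in models.recognise(c,n)][:5])
print(get_state(),ctrl.pinch_z)
E
```

```text
pics
top {'mtx': array([[427.48543423,   0.        , 273.65217511],
       [  0.        , 427.48543423, 212.13036442],
       [  0.        ,   0.        ,   1.        ]]), 'R': array([[-0.01301485, -0.99981021,  0.01449652],
       [-0.99675264,  0.01182015, -0.07965207],
       [ 0.0794656 , -0.01548611, -0.99671731]]), 't': array([-0.0179787 ,  0.59200853,  1.17730141])}
melter [(0.98, [253.8, 223.0])]
place1 [(0.69, [432.9, 250.6]), (0.62, [254.1, 221.0])]
hatch [(0.77, [288.0, 186.0])]
pan_lid [(0.86, [199.6, 182.0]), (0.38, [249.6, 220.8])]
nozzle [(0.51, [206.1, 256.6]), (0.47, [250.9, 218.7]), (0.29, [199.7, 182.3])]
praline []
egg [(0.87, [432.6, 247.3])]
side {'mtx': array([[535.10680707,   0.        , 290.67397586],
       [  0.        , 535.10680707, 208.03319936],
       [  0.        ,   0.        ,   1.        ]]), 'R': array([[-0.76954524, -0.63806298, -0.02599549],
       [-0.31133293,  0.4104074 , -0.85711002],
       [ 0.55755891, -0.65149168, -0.51447707]]), 't': array([0.44282167, 0.2539532 , 1.06712912])}
melter [(0.81, [273.9, 245.2]), (0.3, [332.2, 225.8])]
plac
[... 189 characters left out ...]
ay([ 1.38650452,  0.5074832 , -0.23759457,  1.50022864,  0.1256855 ,
        1.14887817, -0.15476945]), 'qd': array([-1.14078050e-03,  2.60537780e-03,  5.92907162e-04, -7.18543939e-06,
        7.14116108e-04, -1.15590531e-03,  1.18838016e-03]), 'tau': array([-1.69459299e-04, -6.20291162e+01, -2.18456313e+00, -2.49949872e+01,
        1.38472812e-02,  2.45898496e-03,  1.25835683e-05]), 'tcp_pos': array([ 0.1785686 , -0.59892789,  0.20767531]), 'eef_rot': array([-1.21111455e-05,  9.89520985e-01,  1.44389127e-01,  7.75124852e-06]), 'contact_force': array([-0.94589325,  0.4679471 , -0.85675862]), 'wrist_torque': array([-0.01521726, -0.04151935,  0.01506631]), 'width': 0.08541222649288785} -0.0187
```

View pics/top0.png

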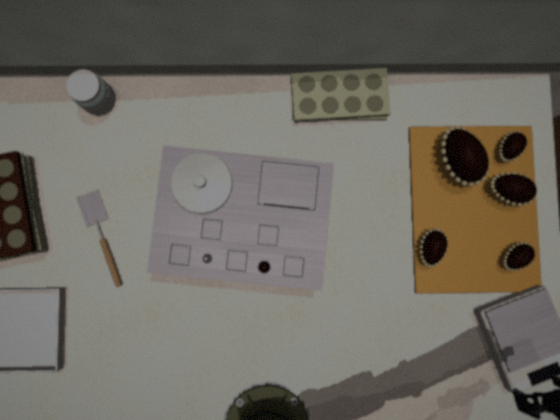

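View pics/side0.png

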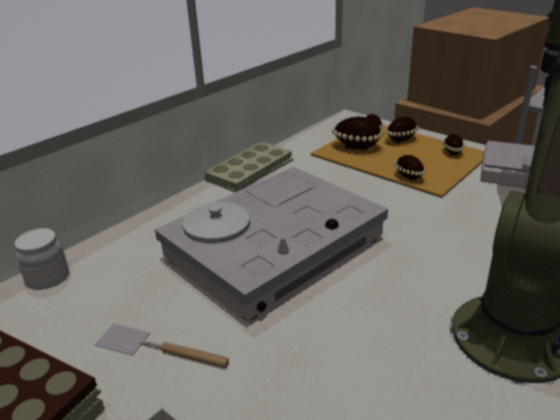

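Top view: pads at about (180,254), (236,260), (293,266), (212,229) and (268,235); hatch at (288,186), lid (201,182), nozzle (207,258), praline (264,267). The side view agrees, so I'll fit the melter pose.

```bash
cat > h.py <<'E'
import numpy as np,cv2
from scipy.optimize import least_squares
from station import vision
PL=np.array([(-115,150,88),(-115,0,88),(-115,-150,88),(-40,75,88),(-40,-75,88)])/1000
def Rz(a): return np.array([[np.cos(a),-np.sin(a),0],[np.sin(a),np.cos(a),0],[0,0,1]])
def w(p,P): return np.atleast_2d(P)@Rz(p[2]).T+[p[0],p[1],0]
def proj(c,X):
    i=vision.camera_info(c); q=(np.atleast_2d(X)@i['R'].T+i['t'])@i['mtx'].T
    return q[:,:2]/q[:,2:]
def ray(c,uv,z):
    i=vision.camera_info(c); d=np.linalg.inv(i['mtx'])@[uv[0],uv[1],1]@i['R']; o=-i['R'].T@i['t']
    return o+d*(z-o[2])/d[2]
E
python3 - <<'E'
from h import *
from station import models
uv=np.array([(180,254),(236,260),(293,266),(212,229),(268,235)],float)
f=lambda p:(proj("top",w(p,PL))-uv).ravel()
s=least_squares(f,[.5,0,-.1]);p=s.x;print("hand",p,s.fun.round(1))
m=models.masks_of("top","melter")[0]['mask']; d=np.load("pics/topd.npy")
i=vision.camera_info("top"); v,u=np.nonzero(m&(d>0))
C=(np.linalg.inv(i['mtx'])@np.array([u,v,np.ones(len(u))])*d[v,u]).T
X=(C-i['t'])@i['R']; t=X[abs(X[:,2]-.09)<.01]; print("deckz",np.median(t[:,2]))
r=cv2.minAreaRect((t[:,:2]*1000).astype(np.float32)); print(r)
sd=np.array([-.17,-.23,.09])
K=np.array([(-170,-230,90),(-170,230,90),(170,230,90),(170,-230,90)])/1000
S=[]
H=np.array([(40,-190,90),(40,-40,90),(155,-40,90),(155,-190,90)])/1000
for c in("top","side"):
    im=cv2.resize(cv2.imread(f"pics/{c}0.png"),None,fx=3,fy=3)
    for Q in [K,H]+[P+np.array([(-.0255,-.0255,.002),(-.0255,.0255,.002),(.0255,.0255,.002),(.0255,-.0255,.002)]) for P in PL]:
        cv2.polylines(im,[(proj(c,w(p,Q))*3+1).astype(int)],True,(0,255,0),1)
    S.append(im[400:910,400:1050] if c=="top" else im[500:930,450:1200]); cv2.imwrite(f"pics/{c}1.png",S[-1])
E
```

```text
hand [ 0.57519859  0.06118005 -0.12069069] [-0.2 -0.   0.5  0.1  0.2  0.3 -0.4 -0.3 -0.1 -0.1]
deckz 0.0909054179088985
((574.4883422851562, 62.44708251953125), (460.84991455078125, 340.73822021484375), 83.25115203857422)
```

View pics/top1.png

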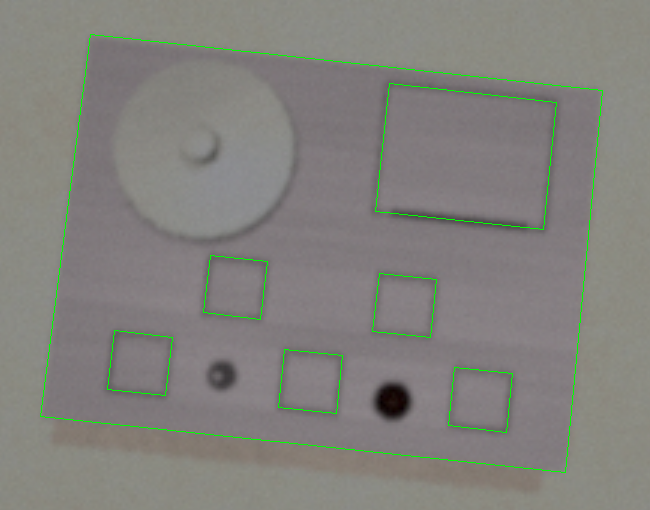

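View pics/side1.png

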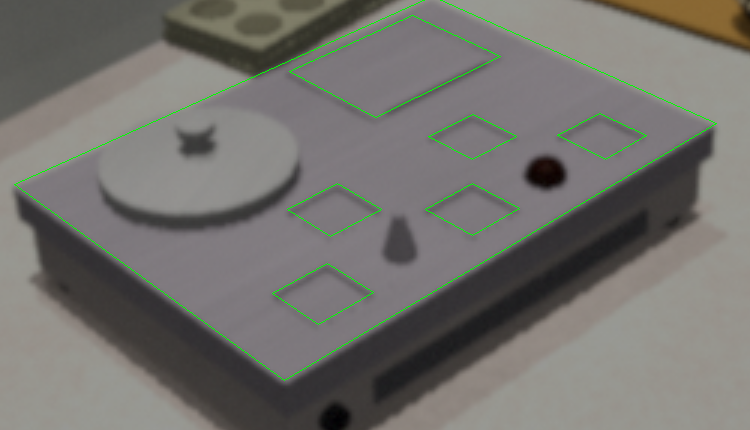

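The overlay matches in both views; the mask rectangle gives the same pose within 1.5 mm. Next I close the fingers and probe, starting with the nearest pad.

```bash
cat >> h.py <<'E'
from station import ctrl,get_state
P0=np.array([.575,.0615,-.1197]); Q=[0,np.cos(P0[2]/2),np.sin(P0[2]/2),0]
W=w(P0,PL)
def fz(n=3):
    r=[]
    for _ in range(n): ctrl.pause(.02); r.append(get_state()['contact_force'][2])
    return np.mean(r)
def probe(k,lim=12,zstop=-.007,step=.0007):
    """step down on pad k; True if it gives by |zstop|"""
    x,y,z=W[k]; ctrl.movel([x,y,z+.006]); ctrl.pause(.1); b=fz(6); t=z+.006; log=[]
    while True:
        t-=step; ctrl.movel([x,y,t],max_speed=.02); f=fz(2)-b; zz=get_state()['tcp_pos'][2]-z
        log.append((round((t-z)*1e3,1),round(zz*1e3,1),round(f,1)))
        if abs(f)>lim: give=False;break
        if t-z<zstop: give=True;break
    print(k+1,give,round(get_state()['time'],1),log)
    return give
E
python3 - <<'E'
from h import *
x,y,z=W[2]
ctrl.movel(get_state()['tcp_pos']+[0,0,.06]); ctrl.close_gripper()
ctrl.movep([x,y,.19],Q); ctrl.movel([x,y,.12]); s=get_state(); print(s['time'],s['tcp_pos'],W[2],s['eef_rot'],Q)
g=probe(2)
if not g: ctrl.movel([x,y,.14])
print(get_state()['time'])
E
```

```text
4.9083 [ 0.44327541 -0.07379487  0.12034187] [ 0.44291073 -0.07369402  0.088     ] [-1.04161820e-04  9.98203398e-01 -5.99162539e-02  9.04386615e-05] [0, np.float64(0.9982095233063863), np.float64(-0.05981427572442073), 0]
3 True 10.8 [(np.float64(5.3), np.float64(5.5), np.float64(-0.3)), (np.float64(4.6), np.float64(4.5), np.float64(0.5)), (np.float64(3.9), np.float64(3.9), np.float64(0.1)), (np.float64(3.2), np.float64(3.2), np.float64(0.4)), (np.float64(2.5), np.float64(2.5), np.float64(-0.0)), (np.float64(1.8), np.float64(1.8), np.float64(0.1)), (np.float64(1.1), np.float64(1.1), np.float64(0.7)), (np.float64(0.4), np.float64(0.4), np.float64(0.2)), (np.float64(-0.3), np.float64(-0.3), np.float64(-0.2)), (np.float64(-1.0), np.float64(-1.0), np.float64(0.4)), (np.float64(-1.7), np.float64(-1.7), np.float64(0.1)), (np.float64(-2.4), np.float64(-2.4), np.float64(1.0)), (np.float64(-3.1), np.float64(-3.1), np.float64(-0.2)), (np.float64(-3.8), np.float64(-3.8), np.float64(-0.5)), (np.float64(-4.5), np.float64(-4.5), np.float64(-0.6)), (np.float64(-5.2), np.float64(-5.2), np.float64(0.8)), (np.float64(-5.9), np.float64(-5.9), np.float64(0.0)), (np.float64(-6.6), np.float64(-6.6), np.float64(0.1)), (np.float64(-7.3), np.float64(-7.3), np.float64(0.4))]
10.8167
```

No force was felt although the TCP is 7 mm below the pad top. That is not a real "give", so I'll check the picture and finger width.

```bash
python3 - <<'E'
from h import *
s=get_state(); print(s['width'],s['tcp_pos'],s['contact_force'],s['wrist_torque'],s['tau'])
im,d=vision.grab_frame("side"); print(proj("side",s['tcp_pos']))
im=cv2.resize(im[150:330,200:440],None,fx=3,fy=3); cv2.imwrite("pics/s2.png",im)
E
```

```text
0.0001574059074303575 [ 0.44287676 -0.07370807  0.0806548 ] [-0.49025777  0.21268251  0.25534187] [ 0.02037562  0.00048385 -0.0165981 ] [-1.07448075e-03 -4.59594727e+01 -4.04779136e+00 -1.60858172e+01
  1.28631384e-02 -2.89221782e-03 -3.31291121e-03]
[[350.21543344 214.79635116]]
```

View pics/s2.png

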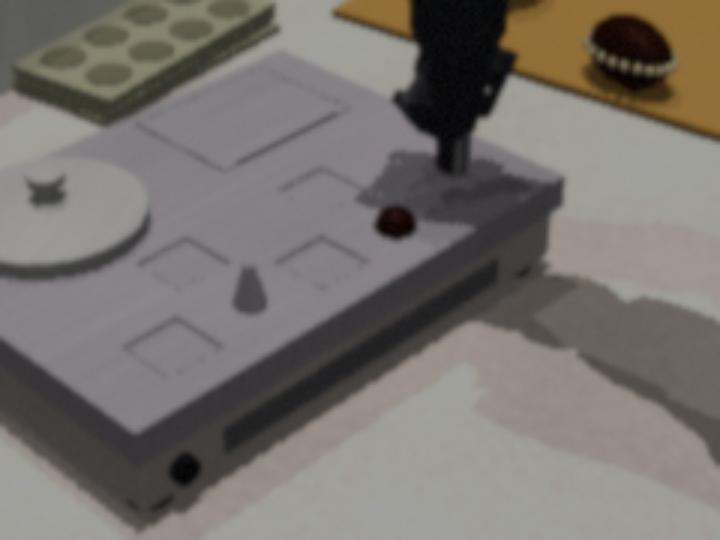

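The hatch is still flat. The visible fingertip sits about 7 px (roughly 12 mm) above the projected TCP, so the fingertips have probably not touched the pad yet. I'll keep descending slowly with force guards, watching torques too.

```bash
python3 - <<'E'
from h import *
x,y,z=W[2]; t=z-.0073
for i in range(24):
    t-=.0007; ctrl.movel([x,y,t],max_speed=.02); f=fz(2); s=get_state()
    print("%.1f %.1f f%.1f tau %.1f %.1f"%((t-z)*1e3,(s['tcp_pos'][2]-z)*1e3,f,s['tau'][1],s['tau'][3]))
    if abs(f)>9: break
print(s['time'])
E
```

```text
-8.0 -8.0 f0.4 tau -46.0 -16.0
-8.7 -8.7 f-0.1 tau -46.0 -16.0
-9.4 -9.4 f0.1 tau -46.1 -16.0
-10.1 -10.1 f0.4 tau -46.1 -15.9
-10.8 -10.8 f0.4 tau -46.2 -15.9
-11.5 -11.5 f-0.0 tau -46.2 -15.8
-12.2 -12.2 f0.7 tau -46.2 -15.8
-12.9 -12.9 f0.3 tau -46.3 -15.7
-13.6 -13.6 f-0.2 tau -46.3 -15.7
-14.3 -14.3 f0.2 tau -46.4 -15.6
-15.0 -15.0 f-0.0 tau -46.4 -15.6
-15.7 -15.7 f0.2 tau -46.5 -15.6
-16.4 -16.4 f-0.3 tau -46.5 -15.5
-17.1 -17.1 f0.3 tau -46.5 -15.5
-17.8 -17.8 f0.5 tau -46.6 -15.4
-18.5 -18.5 f-0.3 tau -46.6 -15.4
-19.2 -19.2 f0.4 tau -46.7 -15.3
-19.9 -19.9 f-0.2 tau -46.7 -15.3
-20.6 -20.6 f0.0 tau -46.7 -15.2
-21.3 -21.3 f-0.2 tau -46.8 -15.2
-22.0 -22.0 f0.2 tau -46.8 -15.2
-22.7 -22.7 f0.2 tau -46.9 -15.1
-23.4 -23.4 f0.0 tau -46.9 -15.1
-24.1 -24.1 f1.8 tau -46.3 -14.9
17.6667
```

```bash
python3 - <<'E'
from h import *
s=get_state(); print(s['width'],s['tcp_pos'],s['contact_force'],s['time'])
im,d=vision.grab_frame("side"); print(proj("side",[s['tcp_pos'],W[2]]))
q=lambda P:((proj("side",P)-[300,150])*7).astype(int)
im=cv2.resize(im[150:230,300:400],None,fx=7,fy=7)
im=cv2.convertScaleAbs(im,alpha=2)
c=W[2]+ (np.array([(-.0255,-.0255,.002),(-.0255,.0255,.002),(.0255,.0255,.002),(.0255,-.0255,.002)])@Rz(P0[2]).T)
cv2.polylines(im,[q(c)],True,(0,255,0),1); cv2.circle(im,tuple(map(int,q(s['tcp_pos'])[0])),3,(0,0,255),-1)
cv2.imwrite("pics/s3.png",im)
E
```

```text
-0.0002983056559093763 [ 0.44293629 -0.07370224  0.06394597] [-0.40638301 -0.4604481   2.08450495] 17.6667
[[349.98396994 220.51136594]
 [350.29400452 212.25542819]]
```

View pics/s3.png

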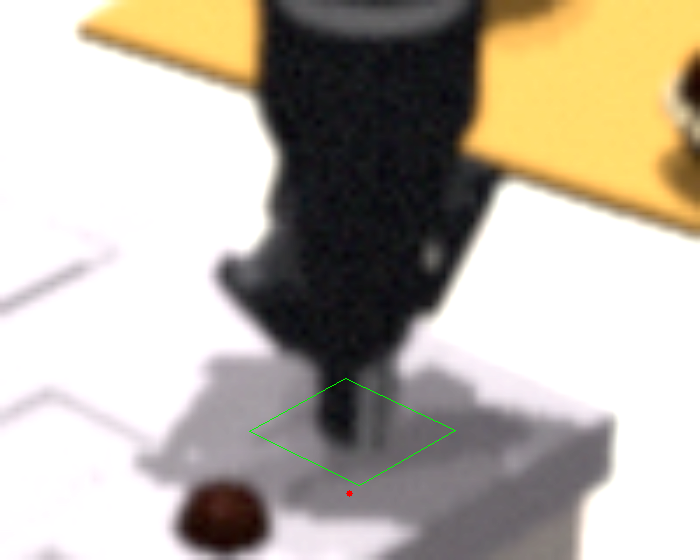

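The fingertips are now on pad 3's centre, so the reported TCP lies about 24 mm below the real tips. Contact starts here. I'll keep feeling this pad, then use −24 mm as the contact height for the others.

```bash
cat >> h.py <<'E'
Z0=-.0241
def feel(k,t0=Z0+.0015,step=.0006,lim=10,deep=-.003):
    """t = commanded TCP height relative to nominal pad top; True if force stays low past Z0+deep"""
    x,y,z=W[k]; t=t0; b=0.1; ctrl.movel([x,y,z+t],max_speed=.08); log=[]
    while True:
        f=fz(2)-b; zz=get_state()['tcp_pos'][2]-z; log.append("%.1f/%.1f:%.1f"%(t*1e3,zz*1e3,f))
        if f>lim or t<Z0+deep: break
        t-=step; ctrl.movel([x,y,z+t],max_speed=.02)
    print(k+1,"GIVES" if f<=lim else "dead","t=%.1f"%get_state()['time'],*log)
    return f<=lim,t
def press(k,t,lim=30):
    x,y,z=W[k]
    while True:
        t-=.0008; ctrl.movel([x,y,z+t],max_speed=.02); f=fz(1)
        print("%.1f:%.1f"%(t*1e3,f),end=" ")
        if f>lim or t<Z0-.0105: break
    print("t=%.1f"%get_state()['time'])
E
python3 - <<'E'
from h import *
g,t=feel(2,t0=Z0)
if not g: ctrl.movel([*W[2][:2],.125])
print(g,t,get_state()['time'])
E
```

```text
3 GIVES t=19.7 -24.1/-24.1:1.7 -24.7/-24.7:2.7 -25.3/-25.3:2.0 -25.9/-26.0:1.5 -26.5/-26.6:1.4 -27.1/-27.1:1.6 -27.7/-27.8:2.2
True -0.0277 19.7
```

```bash
cat >> h.py <<'E'
def hatch():
    """height above deck of hatch's rear part, from top depth (mm)"""
    im,d=vision.grab_frame("top"); o=[]
    for x in (50,90,140):
        u,v=proj("top",w(P0,[x/1e3,-.115,.09]))[0].round().astype(int); i=vision.camera_info("top")
        D=np.median(d[v-2:v+3,u-2:u+3]); X=(np.linalg.inv(i['mtx'])@[u,v,1]*D-i['t'])@i['R']; o.append(round((X[2]-.0909)*1e3,1))
    return o
E
python3 - <<'E'
from h import *
s=get_state();print(hatch(),s['width'],s['contact_force'],s['tau'][[1,3]])
im,d=vision.grab_frame("side"); cv2.imwrite("pics/s4.png",cv2.resize(im[150:330,200:440],None,fx=3,fy=3))
E
```

```text
[np.float64(2.1), np.float64(8.8), np.float64(16.8)] 7.787996548360808e-05 [-0.71097685  0.03587888  2.30598311] [-46.38001084 -14.57309604]
```

View pics/s4.png

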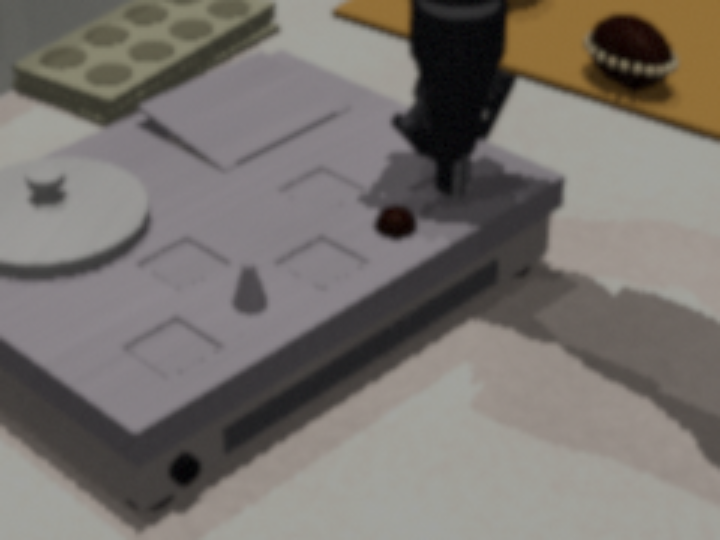

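The hatch is rising (about 17 mm near its rear edge, 0.16 rad), so pad 3 is the catch. The other things are where they were. I'll press it home.

```bash
python3 - <<'E'
from h import *
press(2,-.0277,lim=12); print(hatch(),get_state()['contact_force'])
E
```

```text
-28.5:1.7 -29.3:0.8 -30.1:1.3 -30.9:1.1 -31.7:5.7 -32.5:17.2 t=21.4
[np.float64(3.0), np.float64(17.0), np.float64(31.8)] [-3.19620375 -0.16599044 16.52667889]
```

Hit the end stop (17 N) with the hatch at about 0.32 rad. Now I retreat straight up, check, and hand in.

```bash
python3 - <<'E'
from h import *
ctrl.pause(.2); x,y,_=W[2]; ctrl.movel([x,y,.2]); ctrl.pause(.3)
s=get_state(); print(hatch(),s['contact_force'],s['tcp_pos'],s['time'])
im,d=vision.grab_frame("side"); cv2.imwrite("pics/s5.png",im)
E
```

```text
[np.float64(3.2), np.float64(16.3), np.float64(30.3)] [ 0.15388587 -0.30844828  0.01593057] [ 0.44270295 -0.07361463  0.19957457] 23.0667
```

View pics/s5.png

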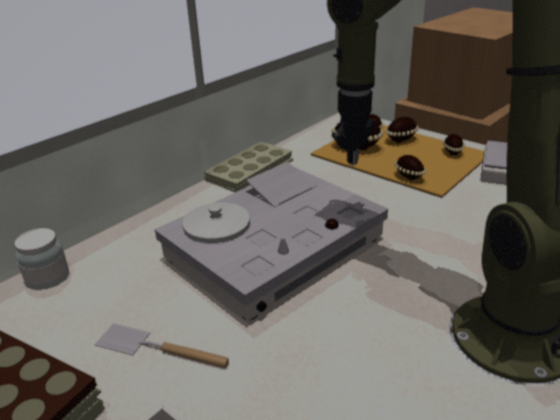

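The hatch stands up, pad 3 is sunk, the hand is clear in the air, and the nozzle, praline, lid, egg and spatula are at their original pixels.

```bash
python3 -c "
from station import ticket; ticket.close_job()"
```

```text
the job is handed in; nothing more can be done
```

The hatch is open and stays up. The catch turned out to be pad 3 (place3), the first one I felt, so I never touched the other four pads. I pressed it about 8 mm to its end stop, at roughly 17 N, then lifted the hand straight up and handed the job in at about 23 s.

**Last checks:**
- **Hatch:** depth readings after I took the hand away put it at about 0.3 rad, with its rear part about 30 mm up.
- **Hand:** contact force is about 0 N, and the fingers are well clear of everything.
- **Bystanders:** the lid, nozzle, praline, egg and spatula look unmoved in the last picture. I judged this by eye and did not measure it.

**Readings that disagreed:**
- **Finger height:** the pad was met with the reported TCP about 24 mm below the pad's given height. My first probe therefore reported a "give" in free air, with no force. I rejected that and kept going down until I felt contact.
- **Pad force:** the pad gave at about 1–3 N on the wrist sensor, against the stated 4–5 N. I took the hatch visibly rising as the proof that it was the catch.

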